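# Pour the studs off the corner-spout tray

### The arm

A 6-joint arm with a two-finger parallel gripper is mounted at the origin on a cart in front of the work surface, level with it; the furniture and walls round the work are solid. World frame = base frame: x ahead of the robot, y to its left, z up, the work surface at z = 0. Lengths are in mm, angles in rad, forces in N, time in s.
With the tool pointing down it reaches from about 300 to 775 mm from the base axis. Payload 14.6 kg.
Tool frame: the origin (TCP) lies at the very end of the fingers, on their centre line; the grasp point (between the pads) lies 19 mm behind it; z points along the fingers, y is the direction in which the jaws open and shut (so a half turn about z gives the same grasp; the last joint's range is limited). The gripper opens to 94 mm and grips with 3 to 60 N. Pads are 16 mm wide; open, the fingers measure 119 mm over their backs; the gripper's body (75 mm by 177 mm) begins 78 mm behind the grasp point.
Start: joints at [1.257, 0.3, 1.521, -0, 1.321, -0.067], TCP at [134.364, 533.325, 183.446] pointing down, gripper open.
Joint ranges: [-3.03, 3.03], [-0.79, 2.21], [0.23, 2.52], [-1.04, 4.18], [0, 3.07], [-2.55, 2.55]. Speed limits (rad/s): [2.22, 2.22, 2.57, 3.14, 3.14, 3.14].

### API

Orientations are given as [roll, pitch, yaw] about the fixed x, y, z axes, in that order (R = Rz(yaw) Ry(pitch) Rx(roll)).
In Python, from cell import manip gives the robot as it stands.
- The arm moves only by the shell command python3 -m inch 'ROWS' [FORCE]. ROWS is a JSON object of lists of equal length, an entry for each row: "grip": the opening, from -1 (shut) to 1 (fully open), so that 0 is half open; "travel": the shift along the world's x, y, z in cm, a list of three; "turn": the turn, a rotation vector about the world's x, y, z in degrees, a list of three. A call has 1 to 10 rows; each row is the pose to reach, as a shift and turn from the pose measured when the call began; what a row does not reach only later rows make up. A row lasts 1/8 s, in which the tool goes at most 62.5 mm and 10.7 degrees, less where a joint would pass 70% of its speed; a pose out of reach is approached as far as the arm can. A call with a gripper value outside its range is refused whole. The fingers move at their own pace and stop on an object; FORCE is the grip in N (left out, the last holds). Time passes only in rows, so rows that repeat a pose let the fingers close. It gives the time, the measured TCP pose, the force and the opening at its end, in the units of the state.
- manip.read_state(): the state, without advancing time (a new reading comes with each control period).
- manip.camera(name): name is "scene" or "top" or "wrist"; returns (picture, depth): 400x640x3 uint8, red, green, blue; 400x640 float32, mm along the optical axis (not along the pixel's ray), 0 where there is no reading.
- manip.calibration(name): a dict with "fx", "fy", "cx", "cy" (pixels), "k1" (the pictures are not rectified: a ray, as slopes to the right and down, at radius r is drawn at 1 + k1 r^2 times it, then the intrinsics apply), "world_from_camera" (4x4, takes a point from camera to world coordinates). Camera axes: x right, y up, looking along -z (the intrinsics and any distortion apply to the point x, -y, -z); pixel columns grow to the right and rows downward; lengths in mm; the calibration is good to about 2 mm. A picture is of the moment at which its call begins: read the wrist's pose just before it. calibration takes no time and is no camera call; for the wrist camera it gives the pose at the moment of the call.
- manip.sign_off(): hands the job in, once; it reports no verdict.
Trained networks look in the newest picture that a camera, given by its name, has taken for a name from the list of things; names that differ only in an ending like _2 or _b are one class to them, and where a whole thing is asked for, a point or a joint stands for the part that bears it (a point fixed in the world has none). Each returns a list of dicts, best first, with "p" (0 to 1); they miss things now and then, are a little off and sometimes report something else, mostly with a low value. They report only what shows in the picture. A call takes as long as a camera call. They do not tell look-alikes from the thing itself.
- manip.look_for(camera, label): "bbox" ([left, top, right, bottom] in pixels, round what is visible of it).
The state is a dict: "clock": time; "joints": joint angles; "qd": joint speeds; "effort": joint torques, N m; "eef_pos": TCP position; "eef_rot": TCP orientation; "wrist_force": force on the tool from outside, world axes, zero at the start; "moment": the same for the moment, N m; "finger_gap": finger opening in mm.
Only numpy, scipy, OpenCV 4.12 (cv2) and the standard library are available. Lean on these libraries where they do the work, as an engineer would, in place of code of your own. Each camera call takes 0.05 s, during which the arm holds its last target.

### The job

The tray of brass studs is held in the small slide vise: slide the vise's jaw all the way back by its black knob and lift the tray out by its grip fin without spilling. Tip the tray about its notched corner over the open card box so that every stud slides out through the notch into the box, then set the empty tray down flat on the bench, clear of the vise and the box. Drop no stud on the bench, keep the box standing, and leave the glue bottle, wax cake and wooden slicker where they are.

Things in the scene. Friction and masses are not known exactly. Their poses are not given: they have to be found in the camera images.
- vise: grey and dark steel slide vise, fixed. Origin: on the bench, under the clamped tray's centre. The tray lies on its 14 mm thick bed, axes parallel. Fixed jaw on the frame's (+x,+y) side, 36 mm above the bench; sliding jaw on the opposite side, opening along (-0.707,-0.707,0) of the vise's frame. The sliding jaw is 38 mm high; its lip covers 8 mm of the tray's rim until it is back.
- jaw (a joint): opening of the sliding jaw in m: 0 clamped, 0.045 fully back (stop). It slides with about 2 N of friction and stays where it is left.
- jaw_knob (a point): grip point of the upright round black knob on the sliding jaw: 20 mm diameter, 34 to 68 mm above the bench; the point is on its axis, 52 mm above the bench, 97 mm from the vise's origin when closed. Below is a 12 mm stem on a 24 mm high, 40 mm wide slide block; the jaw (38 mm high) begins 17 mm from the knob's axis, on the tray's side.
- tray: loose square bare-aluminium tray, sides 116 mm, floor and walls 3 mm thick, rim 16 mm high, 0.2 kg. Origin: centre of the underside; z up. Its diagonal is its x axis: the notched pouring corner points to -x (floor tip 82 mm from the origin), the grip fin stands at the +x corner. Polished: studs slide on it at a friction coefficient of about 0.15.
- tray_grip (a point): grip point of the tray's upright fin, axes as the tray: the fin is a plate 10 mm thick (along the tray's y), 34 mm long (along its x), its top 71 mm above the tray's underside; this point is its middle, 53 mm towards +x from the tray's origin and 55 mm above the underside.
- tray_notch (a point): middle of the notch in the tray's corner, on the floor's upper face: 74 mm towards -x from the tray's origin and 3 mm above its underside, i.e. 127 mm from the fin's point in x and 52 mm lower. The opening between the wall ends is 37 mm wide.
- card_box: loose open card box, off-white outside and dark inside, 93 x 93 x 88 mm high, walls and floor 2 mm, 0.4 kg, empty. Origin: centre of the underside; sides along its x and y.
- box_mouth (a point): centre of the card box's open mouth, level with its rim, 88 mm above its underside; the mouth is 88 mm square.
- stud0_center (a point): centre of brass stud 1 of 4, all alike: flat round stud 16 mm in diameter, 7 mm high with a smaller step on top, 12 g, loose on the tray's floor
- stud1_center (a point): centre of brass stud 2 of 4, all alike: flat round stud 16 mm in diameter, 7 mm high with a smaller step on top, 12 g, loose on the tray's floor
- stud2_center (a point): centre of brass stud 3 of 4, all alike: flat round stud 16 mm in diameter, 7 mm high with a smaller step on top, 12 g, loose on the tray's floor
- stud3_center (a point): centre of brass stud 4 of 4, all alike: flat round stud 16 mm in diameter, 7 mm high with a smaller step on top, 12 g, loose on the tray's floor
- glue_bottle: bystander: cream glue bottle with a red cap, 42 x 61 x 164 mm. Origin: centre of the underside.
- wax_cake: bystander: round yellow cake of beeswax, 49 mm diameter, 18 mm high. Origin: centre of the underside.
- slicker: bystander: turned dark-wood edge slicker standing up, 34 mm diameter, 54 mm high. Origin: centre of the underside.
Things that resemble listed ones, but are neither listed nor needed, are in the scene too. What is shaped like the card_box but green is not meant. There is more than one size of the tray; the one meant has the size given above.

How it is judged (in metres and radians):
On the way, in this order (a step that is already met when the one before it is completed fails the run):
1. the sliding jaw is back (open more than 36 mm of 45 mm) (value of joint jaw above 0.036 m), for 0.2 s.
2. the tray is lifted out of the vise, more than 60 mm above the bench and tilted less than 0.35 rad, all studs still on it (height (world z) of tray above 0.06 m and angle between tray's own z axis and vertical below 0.35 rad and distance between each of stud0_center, stud1_center, stud2_center, stud3_center and tray below 0.085 m), for 0.1 s.
3. the tray is tipped (more than 0.12 rad) with its notch over the box, within 75 mm of the mouth's centre in plan (angle between tray's own z axis and vertical above 0.12 rad and horizontal distance between tray_notch and box_mouth below 0.075 m and height (world z) of tray above 0.05 m), for 0.05 s.
4. all four studs are in the box while the tray is still held up (x of stud0_center in the frame of card_box between -0.046 and 0.046 m and y of stud0_center in the frame of card_box between -0.046 and 0.046 m and z of each of stud0_center, stud1_center, stud2_center, stud3_center in the frame of card_box below 0.05 m and x of stud1_center in the frame of card_box between -0.046 and 0.046 m and y of stud1_center in the frame of card_box between -0.046 and 0.046 m and x of stud2_center in the frame of card_box between -0.046 and 0.046 m and y of stud2_center in the frame of card_box between -0.046 and 0.046 m and x of stud3_center in the frame of card_box between -0.046 and 0.046 m and y of stud3_center in the frame of card_box between -0.046 and 0.046 m and height (world z) of tray above 0.03 m), for 0.1 s.
At the end, for the whole second after the job is handed in: all four studs lie inside the card box, which stands upright on the bench (within 0.1 rad); the tray lies flat on the bench (underside within 6 mm of it, tilt under 0.15 rad), at rest, touching neither box nor vise, its centre more than 120 mm from the vise's centre (x of stud0_center in the frame of card_box between -0.046 and 0.046 m and y of stud0_center in the frame of card_box between -0.046 and 0.046 m and z of each of stud0_center, stud1_center, stud2_center, stud3_center in the frame of card_box below 0.05 m and x of stud1_center in the frame of card_box between -0.046 and 0.046 m and y of stud1_center in the frame of card_box between -0.046 and 0.046 m and x of stud2_center in the frame of card_box between -0.046 and 0.046 m and y of stud2_center in the frame of card_box between -0.046 and 0.046 m and x of stud3_center in the frame of card_box between -0.046 and 0.046 m and y of stud3_center in the frame of card_box between -0.046 and 0.046 m and height (world z) of tray below 0.006 m and angle between tray's own z axis and vertical below 0.15 rad and linear speed of tray below 0.02 m/s and horizontal distance between tray and vise above 0.12 m and contact force between tray and vise below 0.05 N and contact force between tray and card_box below 0.05 N and angle between card_box's own z axis and vertical below 0.1 rad and height (world z) of card_box below 0.01 m).
It fails at once if a stud falls on the bench outside the box ((height (world z) of stud0_center below 0.012 m and (x of stud0_center in the frame of card_box above 0.052 m or x of stud0_center in the frame of card_box below -0.052 m or y of stud0_center in the frame of card_box above 0.052 m or y of stud0_center in the frame of card_box below -0.052 m)) or (height (world z) of stud1_center below 0.012 m and (x of stud1_center in the frame of card_box above 0.052 m or x of stud1_center in the frame of card_box below -0.052 m or y of stud1_center in the frame of card_box above 0.052 m or y of stud1_center in the frame of card_box below -0.052 m)) or (height (world z) of stud2_center below 0.012 m and (x of stud2_center in the frame of card_box above 0.052 m or x of stud2_center in the frame of card_box below -0.052 m or y of stud2_center in the frame of card_box above 0.052 m or y of stud2_center in the frame of card_box below -0.052 m)) or (height (world z) of stud3_center below 0.012 m and (x of stud3_center in the frame of card_box above 0.052 m or x of stud3_center in the frame of card_box below -0.052 m or y of stud3_center in the frame of card_box above 0.052 m or y of stud3_center in the frame of card_box below -0.052 m))).
It fails at once if the card box is tipped over (0.5 rad) (angle between card_box's own z axis and vertical above 0.5 rad).
It fails at once if the glue bottle, wax cake or slicker is moved by more than 30 mm or tipped by more than 0.5 rad (distance of any of glue_bottle, wax_cake, slicker from where it was at the start of the episode above 0.03 m or angle between any of glue_bottle, wax_cake, slicker's own z axis and vertical above 0.5 rad).
It also fails if it takes over 61 s, if anything falls off the work surface, if the arm or the gripper's body presses on something with over 40 N, if the wrist force passes 120 N, or if a joint passes its speed limit or range.

## Working session

There is one attempt and no reset: what is moved stays moved. The work goes in short steps, Python scripts to look and compute and a shell command to move; the robot and the scene stay as the last step left them, time stands still between calls to the robot, and variables do not carry over. Pictures are saved under pics/ and viewed, and the job is handed in when it is done.

```bash
ls; mkdir -p pics; cat > h.py <<'E'
import numpy as np, cv2
from cell import manip
def shot(n,fn=None):
    im,d=manip.camera(n)
    if fn: cv2.imwrite('pics/'+fn,im[:,:,::-1])
    return im,d
def pix2world(n,u,v,depth,cal=None):
    c=cal or manip.calibration(n)
    xd=(np.asarray(u,float)-c['cx'])/c['fx']; yd=(np.asarray(v,float)-c['cy'])/c['fy']
    x,y=xd.copy(),yd.copy()
    for _ in range(20):
        s=1+c['k1']*(x*x+y*y); x,y=xd/s,yd/s
    depth=np.asarray(depth,float)
    P=np.stack([x*depth,-y*depth,-depth,np.ones_like(depth)],-1)
    return (P@np.array(c['world_from_camera']).T)[...,:3]
def cloud(n,d,cal=None):
    v,u=np.mgrid[0:400,0:640]
    return pix2world(n,u,v,d,cal)
E
python3 - <<'E'
from h import *
s=manip.read_state(); print(s)
for n in ('scene','top'):
    im,d=shot(n,n+'0.png'); np.save(n+'0d.npy',d)
    c=manip.calibration(n); print(n,c['fx'],c['k1'],np.round(c['world_from_camera'],3).tolist())
for l in ['tray','vise','card_box','jaw_knob','tray_grip','stud0_center','glue_bottle','wax_cake','slicker']:
    for n in ('scene','top'): print(l,n,[(np.round(r['bbox']).tolist(),round(r['p'],2)) for r in manip.look_for(n,l)][:5])
E
```

```text
pics
{'clock': 0.0, 'joints': array([ 1.25744527e+00,  3.00453238e-01,  1.52157464e+00, -2.18816038e-05,
        1.32071523e+00, -6.65706631e-02]), 'qd': array([ 8.20500017e-04,  9.93438573e-04, -4.49351683e-06,  9.10899303e-04,
        3.96037330e-04, -9.02451375e-04]), 'effort': array([-6.26642377e-04, -5.31805372e+01, -3.52734089e+01,  7.08121830e-02,
        2.44405976e-02, -4.51423125e-05]), 'eef_pos': array([134.25939145, 533.06242689, 182.89887186]), 'eef_rot': array([-3.14044333e+00, -5.53823916e-05,  2.89481766e+00]), 'wrist_force': array([ 0.10667383, -0.06517666, -0.18622846]), 'moment': array([-1.63261136e-02, -2.86734824e-02,  5.63389632e-07]), 'finger_gap': 94.17008577752691}
scene 508.6407355476044 -0.11462380176748821 [[0.815, 0.311, -0.489, -213.762], [-0.58, 0.438, -0.687, -1299.197], [0.001, 0.843, 0.537, 914.61], [0.0, 0.0, 0.0, 1.0]]
top 456.998993141821 -0.11622703056542005 [[-0.027, 0.999, -0.039, 498.684], [-1.0, -0.027, -0.003, -235.212], [-0.004, 0.039, 0.999, 1337.32], [0.0, 0.0, 0.0, 1.0]]
tray scene [([303.0, 186.0, 348.0, 226.0], 0.91), ([315.0, 286.0, 3
[... 449 characters left out ...]
14.0, 336.0, 234.0], 0.54)]
jaw_knob top [([311.0, 187.0, 340.0, 213.0], 0.76)]
tray_grip scene [([306.0, 186.0, 346.0, 224.0], 0.91), ([311.0, 286.0, 356.0, 325.0], 0.59)]
tray_grip top [([410.0, 238.0, 451.0, 279.0], 0.79), ([280.0, 155.0, 336.0, 210.0], 0.69)]
stud0_center scene []
stud0_center top [([283.0, 156.0, 333.0, 212.0], 0.4)]
glue_bottle scene [([347.0, 148.0, 365.0, 188.0], 0.97)]
glue_bottle top [([264.0, 106.0, 284.0, 131.0], 0.85), ([354.0, 140.0, 367.0, 145.0], 0.51)]
wax_cake scene [([253.0, 209.0, 267.0, 217.0], 0.59)]
wax_cake top [([257.0, 234.0, 270.0, 248.0], 0.47)]
slicker scene [([382.0, 211.0, 396.0, 230.0], 0.45)]
slicker top [([355.0, 138.0, 366.0, 147.0], 0.56)]
```

View pics/scene0.png

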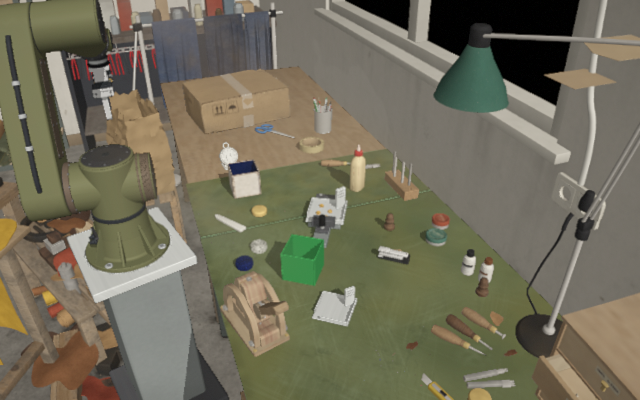

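View pics/top0.png

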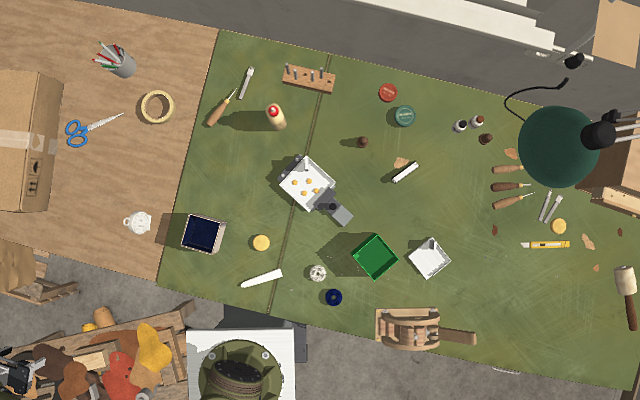

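```bash
python3 - <<'E'
import cv2
a=cv2.imread('pics/top0.png')[90:290,160:460]; cv2.imwrite('pics/top0c.png',cv2.resize(a,None,fx=2.6,fy=2.6,interpolation=cv2.INTER_CUBIC))
E
```

```text
(no output)
```

View pics/top0c.png

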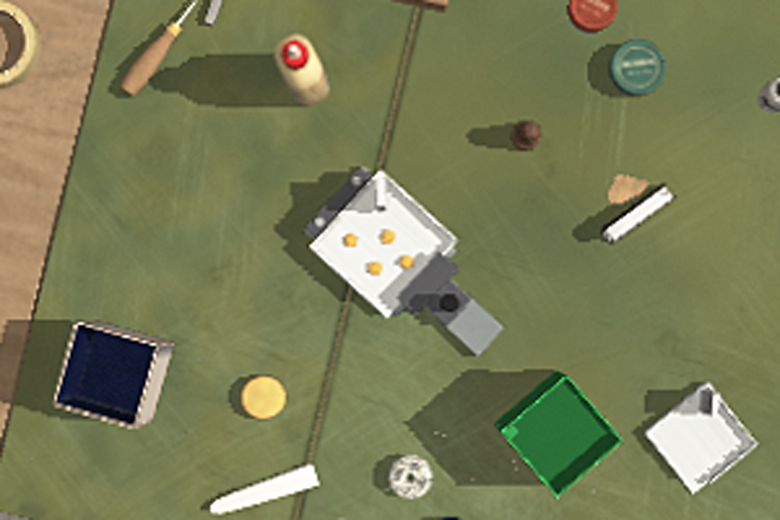

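The scene view shows the vise and tray at about (326,210), the white box at (244,178) and the green decoy at (303,260). In the top view the vise tray with 4 studs is at (308,183), its fin at about (306,166), and the knob is at (333,207). The white, dark-inside box is at (203,233). The smaller empty tray at (430,257) is a decoy.

```bash
python3 - <<'E'
from h import *
d=np.load('top0d.npy'); P=cloud('top',d)
im=cv2.imread('pics/top0.png')
print('bench z', np.median(P[200:300,330:345,2]), P[250,240])
def box(u0,v0,u1,v1,zl,zh):
    q=P[v0:v1,u0:u1].reshape(-1,3); q=q[(q[:,2]>zl)&(q[:,2]<zh)]; return q
for nm,b,zl,zh in [('knob',(322,198,346,218),55,80),('fin',(290,150,320,185),55,90),('boxrim',(175,208,230,262),80,95),('glue',(260,100,290,135),10,200),('wax',(250,230,272,252),8,40),('slick',(352,132,372,152),20,80),('tray',(275,150,335,215),25,34)]:
    q=box(*b,zl,zh)
    if len(q): print(nm,len(q),q.mean(0).round(),((q.min(0)+q.max(0))/2).round(),q.min(0).round(),q.max(0).round())
q=box(178,208,230,262,80,95)[:,:2].astype(np.float32); print(cv2.minAreaRect(q))
q=box(275,150,335,215,24,33)[:,:2].astype(np.float32); print(cv2.minAreaRect(q))
dz=P[:,:,2]
print(dz[150:225:3,275:350:4].round().astype(int))
E
```

```text
bench z 2.0347783518313918 [382.55148363  -9.61060496  -3.35181176]
knob 41 [ 504. -281.   68.] [ 504. -281.   67.] [ 496. -289.   61.] [ 513. -272.   74.]
fin 49 [ 624. -211.   85.] [ 624. -211.   81.] [ 608. -215.   73.] [ 641. -206.   89.]
boxrim 196 [436.  84.  87.] [437.  84.  87.] [381.  28.  80.] [492. 140.  94.]
glue 347 [ 752. -133.  108.] [ 759. -130.   90.] [ 732. -153.   12.] [ 787. -106.  169.]
wax 220 [405. -74.  18.] [406. -74.  18.] [383. -97.   9.] [429. -51.  28.]
slick 72 [ 689. -374.   44.] [ 691. -375.   42.] [ 678. -388.   25.] [ 704. -362.   59.]
tray 234 [ 577. -210.   30.] [ 566. -210.   29.] [ 482. -290.   25.] [ 650. -130.   34.]
((436.3294982910156, 84.32186889648438), (92.1126480102539, 95.03671264648438), 72.56501770019531)
((559.1702880859375, -224.82215881347656), (189.3636474609375, 115.71802520751953), 46.093204498291016)
[[   1   -2   -2   -2    3   -1    2   -2   -3    0    6    4   -2   -1
    -4   -5    1    2    3]
 [  -4   -2    2    0   -1    0   -1   -2    5    3   -1    5   -1   -2
     3   -3   -2    2    1]
 [   2    6    0   -1    6    2 
[... 1568 characters left out ...]
 [  -1    2    1   -7   -2    3    6   16   16   16   40   38   43   23
    71   63   27   -3    1]
 [   8   -1   -1    2    1    1    2   22   22   18   36   39   23   25
    74   65   18   15    0]
 [   3    1   -1   -2   -1    0    4   -5   16   14    7   41    1   26
    20   25   16    9   14]
 [  -3   -1   -1    1   -2    0   -4   -1   -1   -4    2    0   -1    0
    26   14   20   12   10]
 [   2    2    1    0    4    3    0    0    5    1    2    2    0   -1
     0   13   13   19   14]
 [   5   -2   -5   -2    6    0    2   -2   -1   -2    0    4    1    0
     0   19   15   19   11]
 [   4   -2    7   -4    2    8    2    4   -3   -3    2    3    4    2
    -3    1   10   19   14]]
```

```bash
python3 -m inch '{"grip":[1,1,1,1,1,1,1,1,1,1],"travel":[[2,-5,1],[4.5,-10,2],[7,-15.5,3],[9.5,-21,4],[12,-26.5,5],[14.5,-32,5],[17,-37.5,5],[19.5,-43,5],[22,-48.5,5],[24.5,-54,5]],"turn":[[0,0,-8],[0,0,-16],[0,0,-25],[0,0,-34],[0,0,-43],[0,0,-52],[0,0,-61],[0,0,-70],[0,0,-79],[0,0,-88]]}'
```

```text
clock: 2.25
eef_pos: [379.8, -8.8, 233.8]
eef_rot: [3.14, -0.0, 1.353]
wrist_force: [0.7, 1.5, 0.4]
finger_gap: 94.0
```

```bash
python3 -m inch '{"grip":[1,1,1,1,1,1,1],"travel":[[2,-5,0],[4,-10,0.5],[6,-15,1],[8,-20,1],[9,-23,1],[9.2,-24,1],[9.2,-24,1]],"turn":[[0,0,-7],[0,0,-14],[0,0,-21],[0,0,-28],[0,0,-32],[0,0,-32],[0,0,-32]]}'
python3 - <<'E'
from h import *
c=manip.calibration('wrist'); im,d=shot('wrist','w1.png'); np.savez('w1.npz',d=d,T=c['world_from_camera'])
import json; json.dump({k:(v if np.isscalar(v) else np.array(v).tolist()) for k,v in c.items()},open('w1.json','w'))
print(np.round(c['world_from_camera'],3), c['fx'],c['k1'])
for l in ['jaw_knob','tray_grip','tray','stud0_center','vise']: print(l,[(np.round(r['bbox']).tolist(),round(r['p'],2)) for r in manip.look_for('wrist',l)][:6])
E
```

```text
clock: 3.12
eef_pos: [471.6, -248.5, 243.7]
eef_rot: [3.141, -0.0, 0.796]
wrist_force: [0.1, -0.2, -0.4]
finger_gap: 94.0
[[ 7.15000e-01  6.79000e-01  1.67000e-01  5.18910e+02]
 [-6.99000e-01  6.93000e-01  1.74000e-01 -1.99193e+02]
 [ 2.00000e-03 -2.41000e-01  9.71000e-01  4.43930e+02]
 [ 0.00000e+00  0.00000e+00  0.00000e+00  1.00000e+00]] 314.09036606656394 -0.0013192000618649509
jaw_knob [([318.0, 140.0, 371.0, 187.0], 0.85)]
tray_grip [([304.0, 45.0, 402.0, 144.0], 0.64), ([358.0, 331.0, 428.0, 363.0], 0.61)]
tray [([299.0, 46.0, 404.0, 144.0], 0.76), ([356.0, 331.0, 423.0, 367.0], 0.74)]
stud0_center [([319.0, 104.0, 331.0, 116.0], 0.42)]
vise [([305.0, 34.0, 390.0, 218.0], 0.66)]
```

View pics/w1.png

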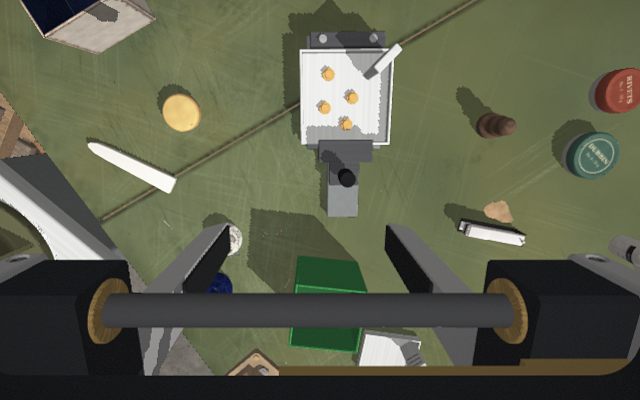

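The wrist view shows the clamped tray at (346,97) with its four studs, the fin at (384,61), the knob at (347,177) and the wax at (181,112).

```bash
python3 - <<'E'
from h import *
import json
c=json.load(open('w1.json')); d=np.load('w1.npz')['d']; im=cv2.imread('pics/w1.png')
P=cloud('wrist',d,c)
def sel(u0,v0,u1,v1,zl,zh):
    q=P[v0:v1,u0:u1].reshape(-1,3); return q[(q[:,2]>zl)&(q[:,2]<zh)]
q=sel(330,160,365,195,61,75); print('knob top',len(q),np.median(q,0).round(1),((q.min(0)+q.max(0))/2).round(1)); print(cv2.minEnclosingCircle(q[:,:2].astype(np.float32)))
q=sel(350,30,410,90,78,95); print('fin top',len(q),np.median(q,0).round(1)); r=cv2.minAreaRect(q[:,:2].astype(np.float32)); print(r)
q=sel(295,45,405,146,24,34); print('rim',cv2.minAreaRect(q[:,:2].astype(np.float32)))
# sliding jaw, fixed jaw
q=sel(315,135,378,165,34,42); print('sjaw',q.mean(0),cv2.minAreaRect(q[:,:2].astype(np.float32)))
q=sel(305,25,390,50,32,42); print('fjaw',q.mean(0),cv2.minAreaRect(q[:,:2].astype(np.float32)))
print('bench',np.median(P[200:230,100:200,2]), 'floor',np.median(P[80:92,330:345,2]))
q=sel(150,85,210,140,12,25); print('wax',q.mean(0))
# box part
q=sel(0,0,160,60,80,95); print('box',q.mean(0),q.min(0),q.max(0))
E
```

```text
knob top 211 [ 504.7 -285.3   67. ] [ 504.6 -285.9   65.2]
((504.695556640625, -285.8250427246094), 9.789416313171387)
fin top 333 [ 624.7 -214.8   84. ]
((624.8413696289062, -214.59823608398438), (33.602745056152344, 9.84345817565918), 0.5726404786109924)
rim ((574.2222900390625, -214.29556274414062), (118.42752838134766, 116.80030059814453), 45.050697326660156)
sjaw [ 526.95680722 -262.87730709   37.46562029] ((527.1094970703125, -263.269287109375), (28.492576599121094, 69.15867614746094), 45.632816314697266)
fjaw [ 618.4481925  -167.40241966   35.21477219] ((618.9720458984375, -167.5880126953125), (16.90749740600586, 90.08338165283203), 45.81121826171875)
bench -1.2647043184445863 floor 16.123101971308614
wax [406.752515   -77.67741501  16.59289957]
box [409.00211039  50.31865333  84.49699265] [380.65948387  27.09801595  80.01893156] [457.63567355  89.24494002  88.23494597]
```

```bash
python3 -m inch '{"grip":[1,1,1,1,1,1,1,-1,-1,-1],"travel":[[1.5,-1.7,-2],[3.3,-3.6,-6],[3.3,-3.6,-11],[3.3,-3.6,-16],[3.3,-3.6,-19],[3.3,-3.6,-20.5],[3.3,-3.6,-20.5],[3.3,-3.6,-20.5],[3.3,-3.6,-20.5],[3.3,-3.6,-20.5]],"turn":[[0,0,0],[0,0,0],[0,0,0],[0,0,0],[0,0,0],[0,0,0],[0,0,0],[0,0,0],[0,0,0],[0,0,0]]}' 20
```

```text
clock: 4.68
eef_pos: [505.1, -284.3, 39.8]
eef_rot: [3.139, -0.001, 0.796]
wrist_force: [0.7, 0.2, 0.2]
finger_gap: 67.3
```

```bash
python3 -m inch '{"grip":[-1,-1,-1,-1,-1,-1,-1],"travel":[[0,0,-0.2],[0,0,-0.2],[0,0,-0.2],[0,0,-0.2],[0,0,-0.2],[0,0,-0.2],[0,0,-0.2]],"turn":[[0,0,0],[0,0,0],[0,0,0],[0,0,0],[0,0,0],[0,0,0],[0,0,0]]}' 20
```

```text
clock: 5.55
eef_pos: [505.5, -284.7, 37.9]
eef_rot: [3.138, -0.001, 0.796]
wrist_force: [4.2, -3.4, -3.5]
finger_gap: 19.4
```

```bash
python3 -m inch '{"grip":[-1,-1,-1,-1,-1,-1,-1,-1,-1,-1],"travel":[[-0.3,-0.3,0],[-0.7,-0.72,0],[-1.1,-1.13,0],[-1.5,-1.53,0],[-1.9,-1.94,0],[-2.3,-2.35,0],[-2.7,-2.76,0],[-3.05,-3.12,0],[-3.1,-3.16,0],[-3.1,-3.16,0]],"turn":[[0,0,0],[0,0,0],[0,0,0],[0,0,0],[0,0,0],[0,0,0],[0,0,0],[0,0,0],[0,0,0],[0,0,0]]}'
```

```text
clock: 6.8
eef_pos: [474.7, -316.6, 37.9]
eef_rot: [3.137, -0.001, 0.796]
wrist_force: [7.9, -1.8, -5.9]
finger_gap: 19.3
```

```bash
python3 -m inch '{"grip":[0,0,0,0,0.3,0.5,0.5,0.5,0.5,0.5],"travel":[[0,0,0],[0,0,0],[0,0,0],[0,0,1.5],[0,0,5],[0,0,10],[2,1.5,14],[5,3.5,15],[8,5.5,15],[10,6.5,15]],"turn":[[0,0,0],[0,0,0],[0,0,0],[0,0,0],[0,0,0],[0,0,0],[0,0,-8],[0,0,-17],[0,0,-26],[0,0,-35]]}'
python3 - <<'E'
from h import *
import json
c=manip.calibration('wrist'); im,d=shot('wrist','w2.png'); np.savez('w2.npz',d=d)
json.dump({k:(v if np.isscalar(v) else np.array(v).tolist()) for k,v in c.items()},open('w2.json','w'))
for l in ['jaw_knob','tray_grip','stud0_center']: print(l,[(np.round(r['bbox']).tolist(),round(r['p'],2)) for r in manip.look_for('wrist',l)][:6])
E
```

```text
clock: 8.05
eef_pos: [575.8, -250.5, 189.3]
eef_rot: [3.136, -0.002, 0.181]
wrist_force: [0.1, 0.1, 0.3]
finger_gap: 70.4
jaw_knob [([303.0, 227.0, 364.0, 289.0], 0.95)]
tray_grip [([209.0, 108.0, 346.0, 238.0], 0.65), ([414.0, 85.0, 458.0, 113.0], 0.39)]
stud0_center [([209.0, 110.0, 342.0, 235.0], 0.28)]
```

View pics/w2.png

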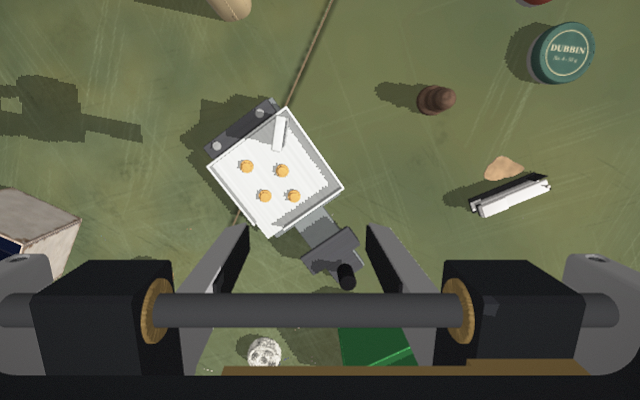

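The jaw is back, with the lip clear of the tray. All four studs are on the tray near (267,180), the fin is at (280,135), and the knob is at (346,276).

```bash
python3 - <<'E'
from h import *
import json
c=json.load(open('w2.json')); d=np.load('w2.npz')['d']
P=cloud('wrist',d,c)
def sel(u0,v0,u1,v1,zl,zh):
    q=P[v0:v1,u0:u1].reshape(-1,3); return q[(q[:,2]>zl)&(q[:,2]<zh)]
q=sel(260,100,300,165,78,95); print('fin top',len(q),np.median(q,0).round(1),cv2.minAreaRect(q[:,:2].astype(np.float32)))
q=sel(200,95,350,245,24,33); print('rim',cv2.minAreaRect(q[:,:2].astype(np.float32)))
q=sel(333,258,360,292,60,75); print('knob',cv2.minEnclosingCircle(q[:,:2].astype(np.float32)))
s=manip.read_state(); print(s['eef_pos'],s['eef_rot'],s['joints'])
E
```

```text
fin top 382 [ 625.5 -214.8   83.8] ((624.9812622070312, -214.62429809570312), (33.829833984375, 10.304927825927734), 0.22866207361221313)
rim ((564.9381103515625, -222.9964599609375), (172.4139404296875, 115.97657775878906), 46.038978576660156)
knob ((474.1999816894531, -317.7662353515625), 10.053482055664062)
[ 574.38053329 -251.65043189  188.43917084] [ 3.13634577e+00 -1.11966598e-03  1.88353853e-01] [-0.46971262  0.46828565  1.27860276 -0.00352348  1.39061054  0.91335714]
```

```bash
python3 -m inch '{"grip":[0.5,0.5,0.5,0.5,0.5,0.5,0.5,0.5,-1,-1],"travel":[[1.5,1.2,0],[3.2,2.5,-0.5],[4.5,3.7,-3],[4.5,3.7,-7],[4.5,3.7,-11],[4.5,3.7,-13.2],[4.5,3.7,-13.7],[4.5,3.7,-13.7],[4.5,3.7,-13.7],[4.5,3.7,-13.7]],"turn":[[0.3,0,-5],[0.3,0,-10.4],[0.3,0,-10.4],[0.3,0,-10.4],[0.3,0,-10.4],[0.3,0,-10.4],[0.3,0,-10.4],[0.3,0,-10.4],[0.3,0,-10.4],[0.3,0,-10.4]]}' 60
python3 -m inch '{"grip":[-1,-1,-1,-1,-1,-1,-1],"travel":[[0,0,0],[0,0,0],[0,0,0],[0,0,0],[0,0,0],[0,0,0],[0,0,0]],"turn":[[0,0,0],[0,0,0],[0,0,0],[0,0,0],[0,0,0],[0,0,0],[0,0,0]]}' 60
```

```text
clock: 9.5
eef_pos: [619.7, -214.9, 52.4]
eef_rot: [3.141, -0.003, 0.007]
wrist_force: [1.1, -0.3, -1.0]
finger_gap: 54.3
clock: 10.38
eef_pos: [619.7, -214.8, 52.4]
eef_rot: [3.141, -0.003, 0.007]
wrist_force: [-0.7, 0.5, -0.4]
finger_gap: 9.3
```

```bash
python3 -m inch '{"grip":[-1,-1,-1,-1,-1,-1,-1,-1],"travel":[[0,0,0.4],[0,0,1],[0,0,1.8],[0,0,2.6],[0,0,3.4],[0,0,3.8],[0,0,4],[0,0,4]],"turn":[[0,0,0],[0,0.5,0],[0,1,0],[0,2,0],[0,3,0],[0,3.5,0],[0,4,0],[0,4,0]]}'
python3 - <<'E'
from h import *
import json
c=manip.calibration('wrist'); im,d=shot('wrist','w3.png'); np.savez('w3.npz',d=d)
json.dump({k:(v if np.isscalar(v) else np.array(v).tolist()) for k,v in c.items()},open('w3.json','w'))
shot('scene','s3.png')
P=cloud('wrist',d,c)
q=P.reshape(-1,3); m=(abs(q[:,0]-560)<30)&(abs(q[:,1]+215)<25); q=q[m]
print(len(q)); A=np.c_[q[:,:2],np.ones(len(q))]
w=np.ones(len(q),bool)
for _ in range(8):
    k=np.linalg.lstsq(A[w],q[w,2],rcond=None)[0]; r=q[:,2]-A@k; w=abs(r)<max(2.5,1.0*np.median(abs(r)))
print('plane slope deg',np.degrees(np.arctan(k[:2])),'z at 572,-215',A[0]@k, k@[572,-215,1])
a=cv2.imread('pics/s3.png')[130:290,230:430]; cv2.imwrite('pics/s3c.png',cv2.resize(a,None,fx=3.5,fy=3.5,interpolation=cv2.INTER_CUBIC))
E
```

```text
clock: 11.38
eef_pos: [619.7, -214.8, 92.2]
eef_rot: [-3.142, 0.067, 0.007]
wrist_force: [0.4, -0.1, -1.3]
finger_gap: 9.2
599
plane slope deg [-3.60191312 -0.30956339] z at 572,-215 58.62533873368628 58.81622795332008
```

View pics/w3.png

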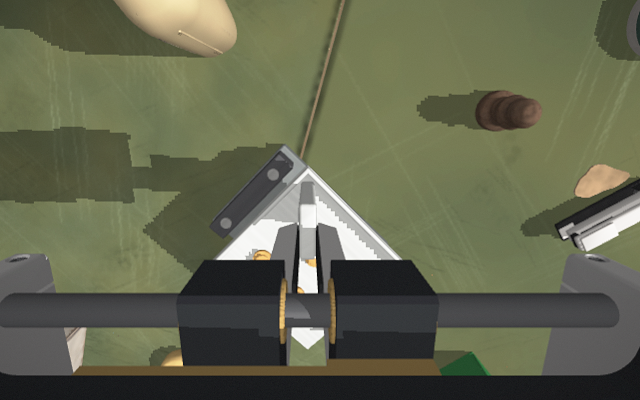

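View pics/s3c.png

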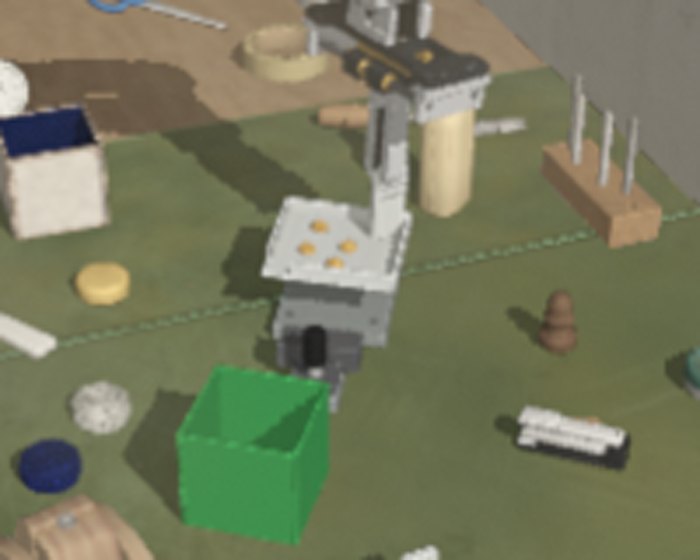

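```bash
python3 -m inch '{"grip":[-1,-1,-1,-1,-1,-1,-1,-1,-1,-1],"travel":[[0,0,0.5],[0,0,1.2],[0,0.3,2],[-0.1,0.9,2.8],[-0.3,1.8,3.6],[-0.5,3,4.4],[-0.7,4.3,5.2],[-0.9,5.3,5.9],[-1,5.9,6.4],[-1,6.1,6.6]],"turn":[[0,0,0],[0,0,0],[0,0,0],[0,0,0],[0,0,0],[0,0,0],[0,0,0],[0,0,0],[0,0,0],[0,0,0]]}'
python3 -m inch '{"grip":[-1,-1,-1,-1,-1,-1,-1,-1,-1,-1],"travel":[[0,0.3,0],[0,0.9,0],[-0.1,1.9,0.1],[-0.3,3.4,0.2],[-0.5,5.2,0.3],[-0.7,7,0.4],[-0.9,8.7,0.4],[-1,10,0.4],[-1,10.8,0.4],[-1,11.1,0.4]],"turn":[[0,0,0],[0,0,0],[0,0,0],[0,0,0],[0,0,0],[0,0,0],[0,0,0],[0,0,0],[0,0,0],[0,0,0]]}'
python3 - <<'E'
from h import *
shot('scene','s4.png')
a=cv2.imread('pics/s4.png')[100:260,200:400]; cv2.imwrite('pics/s4c.png',cv2.resize(a,None,fx=3.5,fy=3.5,interpolation=cv2.INTER_CUBIC))
E
```

```text
clock: 12.72
eef_pos: [609.6, -153.5, 158.5]
eef_rot: [3.142, 0.067, 0.007]
wrist_force: [0.0, -0.3, -2.5]
finger_gap: 9.2
clock: 13.98
eef_pos: [599.6, -42.2, 162.4]
eef_rot: [3.142, 0.067, 0.008]
wrist_force: [0.3, -0.8, -2.7]
finger_gap: 9.3
```

View pics/s4c.png

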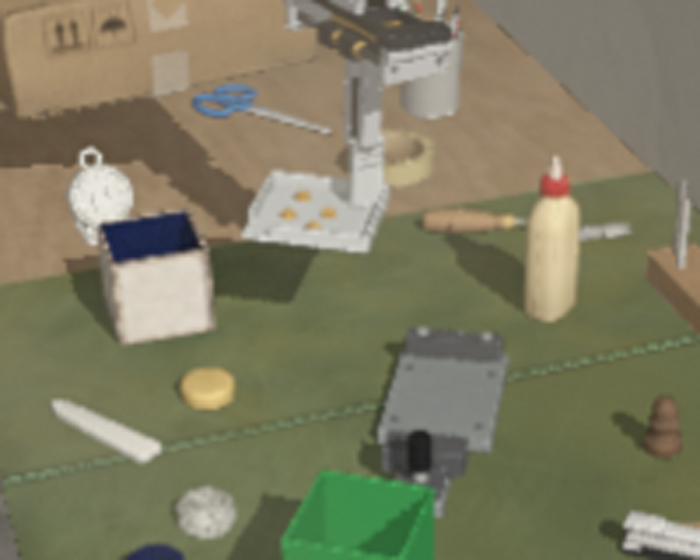

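The tray is held level beside the box with all 4 studs near (308,210) in the crop. Next I move it over the box.

```bash
python3 -m inch '{"grip":[-1,-1,-1,-1,-1,-1,-1,-1,-1,-1],"travel":[[0,0.3,0],[0,0.9,0],[-0.1,1.9,0.1],[-0.3,3.4,0.2],[-0.5,5.4,0.2],[-0.7,7.5,0.2],[-0.9,9.5,0.2],[-1,11.2,0.2],[-1,12.0,0.2],[-1,12.3,0.2]],"turn":[[0,0,0],[0,0,0],[0,0,0],[0,0,0],[0,0,0],[0,0,0],[0,0,0],[0,0,0],[0,0,0],[0,0,0]]}'
python3 - <<'E'
from h import *
im,d=shot('top','t5.png'); np.save('t5d.npy',d)
shot('scene','s5.png')
a=cv2.imread('pics/t5.png')[120:280,120:320]; b=cv2.imread('pics/s5.png')[100:260,170:370]; cv2.imwrite('pics/t5c.png',np.hstack([cv2.resize(x,(400,320),interpolation=cv2.INTER_CUBIC) for x in (a,b)]))
P=cloud('top',d)
q=P[200:265,170:235].reshape(-1,3); q=q[(q[:,2]>80)&(q[:,2]<95)]; print(len(q),q.min(0),q.max(0),cv2.minAreaRect(q[:,:2].astype(np.float32)))
E
```

```text
clock: 15.28
eef_pos: [589.7, 81.2, 164.3]
eef_rot: [3.142, 0.067, 0.008]
wrist_force: [0.0, -0.1, -1.8]
finger_gap: 9.3
137 [380.42736484  26.92546398  80.07481558] [480.40405021 129.65278743  93.80454683] ((436.65380859375, 84.22626495361328), (92.24020385742188, 94.3963394165039), 72.63674926757812)
```

View pics/t5c.png

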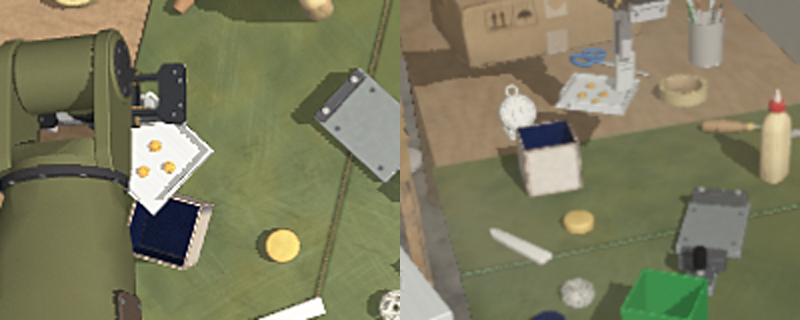

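```bash
python3 -m inch '{"grip":[-1,-1,-1,-1,-1,-1,-1,-1,-1,-1],"travel":[[0,0,-0.6],[-0.1,0,-1.4],[-0.15,0,-2.0],[-0.2,0,-2.1],[-0.35,0,-1.65],[-0.55,0,-1.2],[-0.75,0,-0.75],[-0.95,0,-0.3],[-1.05,0,-0.1],[-1.15,0,0.1]],"turn":[[0,-0.8,0],[0,-2,0],[0,-3,0],[0,-4.8,0],[0,-6.8,0],[0,-8.8,0],[0,-10.8,0],[0,-12.8,0],[0,-13.8,0],[0,-14.8,0]]}'
python3 - <<'E'
from h import *
shot('scene','s6.png');shot('top','t6.png')
a=cv2.imread('pics/t6.png')[120:280,120:320]; b=cv2.imread('pics/s6.png')[100:260,170:370]; cv2.imwrite('pics/t6c.png',np.hstack([cv2.resize(x,(400,320),interpolation=cv2.INTER_CUBIC) for x in (a,b)]))
E
```

```text
clock: 16.62
eef_pos: [578.2, 80.8, 165.5]
eef_rot: [3.14, -0.192, 0.007]
wrist_force: [0.2, -0.5, -2.4]
finger_gap: 9.1
```

View pics/t6c.png

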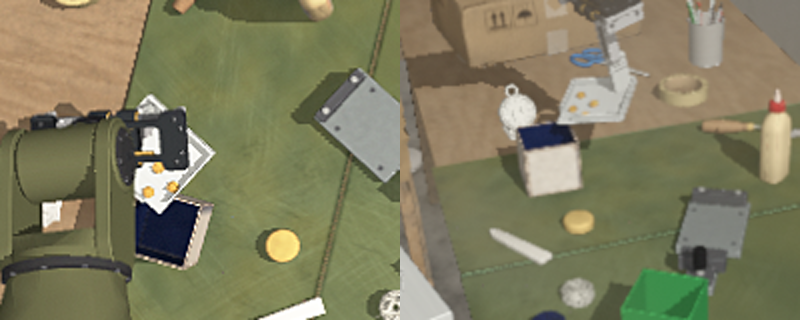

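```bash
python3 -m inch '{"grip":[-1,-1,-1,-1,-1,-1,-1,-1,-1,-1],"travel":[[-0.1,0,0.2],[-0.2,0,0.4],[-0.33,0,0.6],[-0.45,0,0.8],[-0.6,0,1.0],[-0.7,0,1.2],[-0.85,0,1.4],[-1,0,1.6],[-1.1,0,1.8],[-1.1,0,1.8]],"turn":[[0,-1,0],[0,-2,0],[0,-3,0],[0,-4,0],[0,-5,0],[0,-6,0],[0,-7,0],[0,-8,0],[0,-9,0],[0,-9,0]]}'
python3 - <<'E'
from h import *
shot('scene','s7.png');shot('top','t7.png')
a=cv2.imread('pics/t7.png')[120:280,120:320]; b=cv2.imread('pics/s7.png')[100:260,170:370]; cv2.imwrite('pics/t7c.png',np.hstack([cv2.resize(x,(400,320),interpolation=cv2.INTER_CUBIC) for x in (a,b)]))
E
```

```text
clock: 17.98
eef_pos: [566.9, 80.8, 183.7]
eef_rot: [3.138, -0.35, 0.008]
wrist_force: [1.5, 0.0, -1.7]
finger_gap: 9.8
```

View pics/t7c.png

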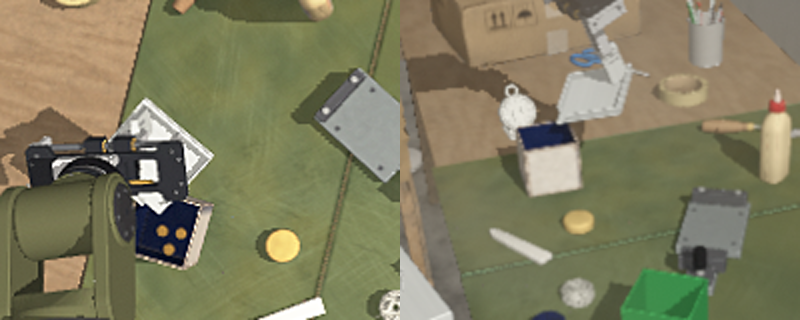

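```bash
python3 -m inch '{"grip":[-1,-1,-1,-1,-1,-1,-1,-1],"travel":[[-0.15,0,0.2],[-0.35,0,0.45],[-0.6,0,0.75],[-0.85,0,1.05],[-1.1,0,1.35],[-1.35,0,1.6],[-1.55,0,1.8],[-1.55,0,1.8]],"turn":[[0,-1,0],[0,-2.5,0],[0,-4,0],[0,-6,0],[0,-7.5,0],[0,-9,0],[0,-10,0],[0,-10,0]]}'
python3 - <<'E'
from h import *
shot('scene','s8.png');shot('top','t8.png')
a=cv2.imread('pics/t8.png')[160:280,160:260]; b=cv2.imread('pics/s8.png')[110:210,210:310]; cv2.imwrite('pics/t8c.png',np.hstack([cv2.resize(x,(400,480 if i==0 else 400),interpolation=cv2.INTER_CUBIC)[:400] for i,x in enumerate((a,b))]))
E
```

```text
clock: 19.08
eef_pos: [551.4, 80.8, 201.7]
eef_rot: [3.137, -0.524, 0.009]
wrist_force: [-0.7, 1.1, -1.7]
finger_gap: 9.1
```

View pics/t8c.png

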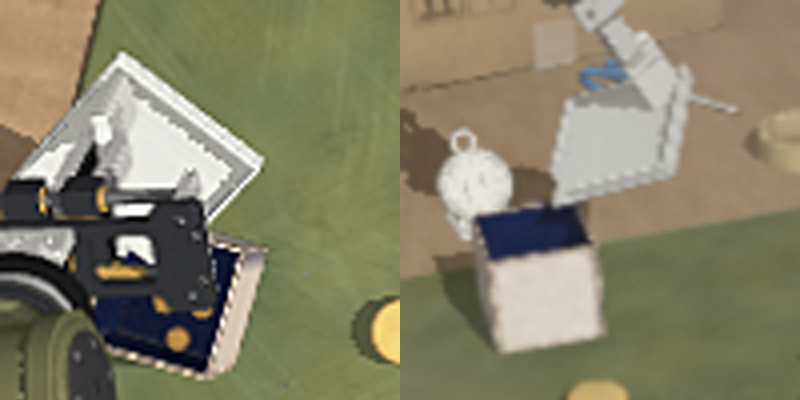

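```bash
python3 -m inch '{"grip":[-1,-1,-1,-1,-1,-1,-1,-1,-1,-1],"travel":[[0,0,1],[0.5,0,1.5],[1.3,0,1.2],[2.2,0,0.5],[3.1,0,-0.3],[3.9,0,-1.2],[4.5,0,-2.1],[4.9,0,-3],[5,0,-3.6],[5,0,-4]],"turn":[[0,0,0],[0,3,0],[0,7,0],[0,12,0],[0,17,0],[0,22,0],[0,27,0],[0,31,0],[0,33,0],[0,34,0]]}'
python3 - <<'E'
from h import *
shot('scene','s9.png');shot('top','t9.png')
a=cv2.imread('pics/t9.png')[160:280,160:260]; b=cv2.imread('pics/s9.png')[110:210,210:310]; cv2.imwrite('pics/t9c.png',np.hstack([cv2.resize(x,(400,480 if i==0 else 400),interpolation=cv2.INTER_CUBIC)[:400] for i,x in enumerate((a,b))]))
print([(np.round(r['bbox']).tolist(),round(r['p'],2)) for r in manip.look_for('top','stud0_center')])
E
```

```text
clock: 20.42
eef_pos: [601.8, 80.8, 161.4]
eef_rot: [-3.142, 0.07, 0.007]
wrist_force: [0.1, 0.1, -1.2]
finger_gap: 9.0
[]
```

View pics/t9c.png

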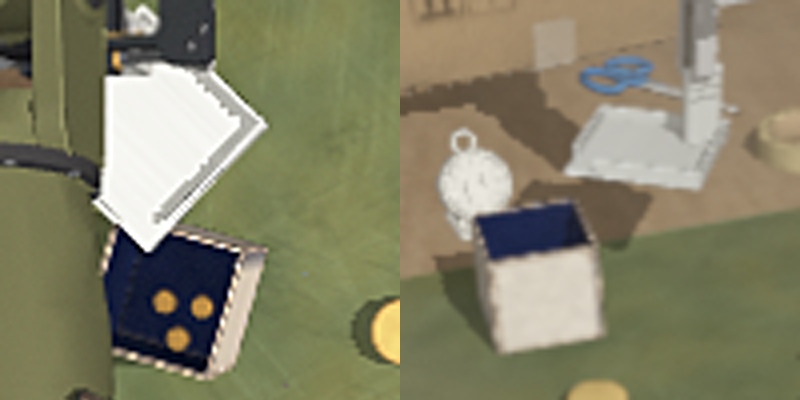

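```bash
python3 -m inch '{"grip":[-1,-1,-1,-1,-1,-1],"travel":[[1,-1,0],[2,-3,0],[3,-5,0],[4,-7,0],[4.6,-8,0],[4.6,-8,0]],"turn":[[0,0,0],[0,0,0],[0,0,0],[0,0,0],[0,0,0],[0,0,0]]}'
python3 - <<'E'
from h import *
shot('wrist','w10.png');shot('top','t10.png')
a=cv2.imread('pics/t10.png')[120:270,160:310]; b=cv2.imread('pics/w10.png'); cv2.imwrite('pics/t10c.png',np.hstack([cv2.resize(x,s,interpolation=cv2.INTER_CUBIC) for s,x in (((400,400),a),((400,400),b[:,::1]))]))
E
```

```text
clock: 21.32
eef_pos: [647.8, 0.1, 161.5]
eef_rot: [-3.142, 0.07, 0.006]
wrist_force: [0.4, -0.8, -1.4]
finger_gap: 9.2
```

View pics/t10c.png

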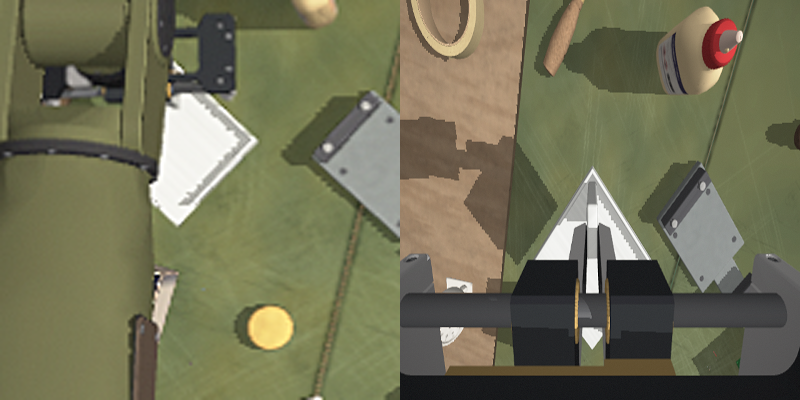

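```bash
python3 -m inch '{"grip":[-1,-1,-1,-1,-1,-1],"travel":[[-0.5,-1.5,0],[-1,-4,0],[-2,-7,0],[-3,-10,0],[-3,-12,0],[-3,-12,0]],"turn":[[0,0,0],[0,0,0],[0,0,0],[0,0,0],[0,0,0],[0,0,0]]}'
python3 - <<'E'
from h import *
shot('scene','s11.png');shot('top','t11.png')
a=cv2.imread('pics/t11.png')[190:270,160:260]; b=cv2.imread('pics/s11.png')[110:230,210:360]; cv2.imwrite('pics/t11c.png',np.hstack([cv2.resize(x,s,interpolation=cv2.INTER_CUBIC) for s,x in (((400,320),a),((400,320),b[:,::1]))]))
E
```

```text
clock: 22.18
eef_pos: [617.5, -119.9, 161.8]
eef_rot: [-3.141, 0.069, 0.006]
wrist_force: [0.6, 0.2, -1.3]
finger_gap: 9.0
```

View pics/t11c.png

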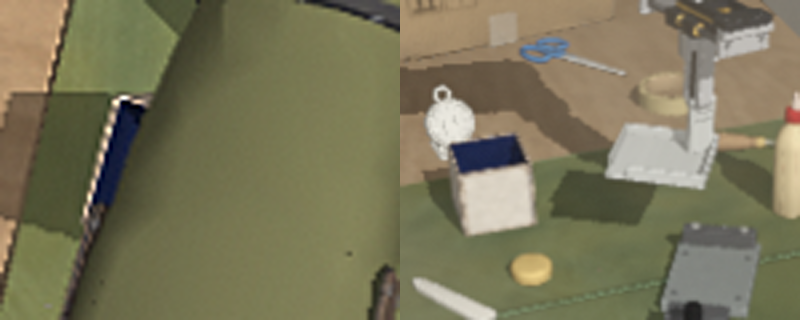

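```bash
python3 -m inch '{"grip":[-1,-1,-1,-1,-1,-1,-1,-1,-1,-1],"travel":[[0.5,2,0],[1,5,0],[2,8.5,-1],[2.7,11,-3],[3,12,-6],[3,12,-9],[3,12,-10.5],[3,12,-11.5],[3,12,-12],[3,12,-12.1]],"turn":[[0,-1,0],[0,-2,0],[0,-3,0],[0,-3.9,0],[0,-3.9,0],[0,-3.9,0],[0,-3.9,0],[0,-3.9,0],[0,-3.9,0],[0,-3.9,0]]}'
```

```text
clock: 23.52
eef_pos: [647.9, 1.7, 41.1]
eef_rot: [3.141, 0.001, 0.008]
wrist_force: [1.1, -0.4, -1.6]
finger_gap: 9.2
```

```bash
python3 -m inch '{"grip":[-1,-1,-1,-1],"travel":[[0,0,-0.1],[0,0,-0.2],[0,0,-0.25],[0,0,-0.25]],"turn":[[0,0,0],[0,0,0],[0,0,0],[0,0,0]]}'
python3 -m inch '{"grip":[-0.5,-0.3,-0.1,0,0.2,0.2,0.2,0.2,0.2,0.2],"travel":[[0,0,0],[0,0,0],[0,0,0],[0,0,0],[0,0,0.5],[0,0,3],[0,0,7],[0,0,11],[0,0,13],[0,0,13]],"turn":[[0,0,0],[0,0,0],[0,0,0],[0,0,0],[0,0,0],[0,0,0],[0,0,0],[0,0,0],[0,0,0],[0,0,0]]}'
```

```text
clock: 24.02
eef_pos: [647.9, 1.7, 38.6]
eef_rot: [3.141, 0.001, 0.008]
wrist_force: [0.1, -0.3, -2.4]
finger_gap: 9.0
clock: 25.28
eef_pos: [648.6, 1.7, 170.4]
eef_rot: [3.141, -0.002, 0.008]
wrist_force: [-0.3, 0.1, -0.8]
finger_gap: 56.6
```

```bash
python3 -m inch '{"grip":[0.2,0.2,0.2,0.2,0.2,0.2,0.2,0.2,0.2,0.2],"travel":[[-1,-3,3],[-3,-8,6],[-5,-13,8],[-7,-18,8],[-9,-24,8],[-11,-30,8],[-13,-36,8],[-15,-40,8],[-15,-43,8],[-15,-43,8]],"turn":[[0,0,0],[0,0,0],[0,0,0],[0,0,0],[0,0,0],[0,0,0],[0,0,0],[0,0,0],[0,0,0],[0,0,0]]}'
python3 - <<'E'
from h import *
shot('scene','s12.png');im,d=shot('top','t12.png')
P=cloud('top',d)
def sel(u0,v0,u1,v1,zl,zh):
    q=P[v0:v1,u0:u1].reshape(-1,3); return q[(q[:,2]>zl)&(q[:,2]<zh)]
q=sel(170,200,235,265,80,95); print('box',cv2.minAreaRect(q[:,:2].astype(np.float32)))
q=sel(205,110,280,215,8,22); print('tray rim',cv2.minAreaRect(q[:,:2].astype(np.float32)))
q=sel(205,110,280,215,60,90); print('fin',np.median(q,0))
a=cv2.imread('pics/t12.png')[100:270,160:310]; b=cv2.imread('pics/s12.png')[110:230,210:360]; cv2.imwrite('pics/t12c.png',np.hstack([cv2.resize(x,s,interpolation=cv2.INTER_CUBIC) for s,x in (((440,500),a),((360,500),b[:,::1]))]))
E
```

```text
clock: 26.52
eef_pos: [497.7, -429.6, 248.2]
eef_rot: [-3.14, -0.0, 0.005]
wrist_force: [1.0, -0.3, -0.2]
finger_gap: 56.5
box ((436.5216369628906, 84.28671264648438), (92.5538558959961, 94.86983489990234), 72.08863067626953)
tray rim ((661.4539794921875, -25.51964569091797), (214.86544799804688, 264.9500427246094), 88.63429260253906)
fin [ 6.59753728e+02 -1.25718108e-01  7.22621949e+01]
```

View pics/t12c.png

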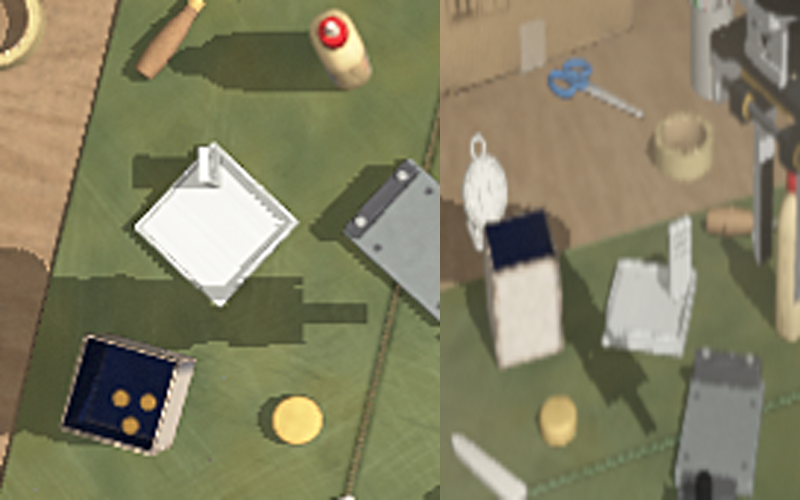

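Only three studs are clearly visible from the top, and the box's right wall hides part of the floor. I'll check from above with the wrist camera before handing in.

```bash
python3 -m inch '{"grip":[0.2,0.2,0.2,0.2,0.2,0.2,0.2,0.2,0.2,0.2],"travel":[[-1,4,0],[-2,9,0],[-3,15,0],[-4,21,0],[-5,27,0],[-6,33,0],[-7,39,0],[-8.5,45,0],[-9.8,50,0],[-9.8,51.4,0]],"turn":[[0,0,0],[0,0,0],[0,0,0],[0,0,0],[0,0,0],[0,0,0],[0,0,0],[0,0,0],[0,0,0],[0,0,0]]}'
python3 - <<'E'
from h import *
import json
c=manip.calibration('wrist');im,d=shot('wrist','w13.png'); np.save('w13d.npy',d)
json.dump({k:(v if np.isscalar(v) else np.array(v).tolist()) for k,v in c.items()},open('w13.json','w'))
P=cloud('wrist',d,c)
q=P.reshape(-1,3); q=q[(q[:,2]>82)&(q[:,2]<93)&(abs(q[:,0]-437)<70)&(abs(q[:,1]-82)<70)]; print(cv2.minAreaRect(q[:,:2].astype(np.float32)))
print([(np.round(r['bbox']).tolist(),round(r['p'],2)) for r in manip.look_for('wrist','stud0_center')])
E
```

```text
clock: 27.88
eef_pos: [399.2, 89.2, 249.3]
eef_rot: [-3.14, -0.002, 0.012]
wrist_force: [0.3, -0.5, 0.6]
finger_gap: 56.9
((437.5438537597656, 81.93905639648438), (92.5570297241211, 92.76058197021484), 72.92476654052734)
[([573.0, 70.0, 640.0, 136.0], 0.46), ([302.0, 162.0, 310.0, 172.0], 0.4), ([263.0, 92.0, 364.0, 194.0], 0.34)]
```

View pics/w13.png

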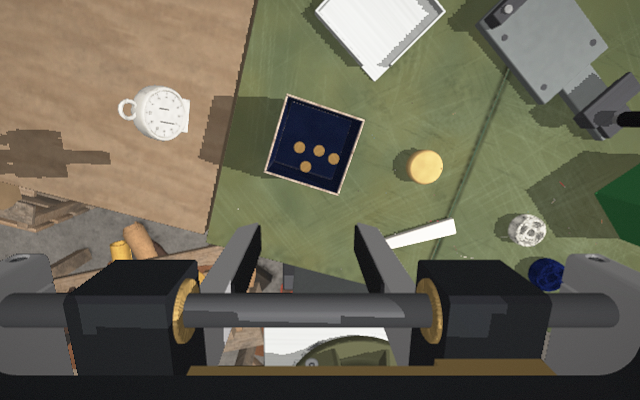

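All four studs are in the box, at (299,147), (319,151), (334,158) and (306,167). One last flatness check on the tray, then I hand in.

```bash
python3 - <<'E'
from h import *
import json
c=json.load(open('w13.json')); d=np.load('w13d.npy'); P=cloud('wrist',d,c)
q=P[0:60,340:420].reshape(-1,3); q=q[(q[:,2]>-3)&(q[:,2]<9)]
A=np.c_[q[:,:2],np.ones(len(q))]; k=np.linalg.lstsq(A,q[:,2],rcond=None)[0]
print('tray floor z',np.median(q[:,2]),'slope',k[:2]); print('bench z near',np.median(P[200:220,350:380,2]), np.median(P[60:80,450:470,2]))
print(manip.sign_off())
E
```

```text
tray floor z 2.2268504561055806 slope [0.01474507 0.00330785]
bench z near -0.9168298186794459 -0.5658254468995096
the job is handed in; nothing more can be done
None
```

I handed the job in at about 28 s on the robot clock, of the 61 s allowed. The four studs are in the card box and the empty tray is on the bench. `sign_off` gave no verdict.

- **What I did:** I slid the jaw back about 44 mm by its knob and lifted the tray out by its fin, keeping the notch tilted slightly up. I poured over the box at up to 30° of tilt, then set the tray down about 220 mm from the vise's centre.
- **Studs:** The last wrist picture shows four studs in the box. The top camera had shown only three; I take the fourth to have been hidden behind the box's near wall. I saw none on the bench.
- **Box:** It is upright and has not moved, with its centre near (437, 82) mm.
- **Tray:** It is empty and flat. Its floor measured about 3 mm above the bench, matching its thickness, with a slope of about 0.015 rad. It is clear of the box and the vise.
- **Bystanders:** The glue bottle and wax cake stood in place in the last pictures. I did not measure them again, and I did not recheck the slicker after the lift; the arm's last moves passed well above its height.
- **Disagreement:** The top camera's y readings were about 3 mm above the wrist camera's. I used the wrist camera's, because they matched where the gripper closed on the fin.

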